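Extend the middle-length reach hook to its second stop and hold it ready

TASK

Three telescopic reach hooks lie in the bench rack, alike but for their length; get the middle-length one ready for goods at the back of a deep shelf: pinch its grip so that the orange thumb button is pressed in, pull the grip straight out past the first stop to the second, and let the button spring out there so that the pole is locked. Then take it by its square tube, lift it straight up out of the rack, about 10 cm, and finish while still holding it there, level, still and locked at the second stop. Leave the other two hooks and the things around as they are.

Things in the scene. Friction and masses are not known exactly. Their poses are not given: they have to be found in the camera images.
- rack: Fixed bench rack: 150 x 270 mm grey foot plate, 6 mm thick, with two black notched combs, 12 mm thick, 250 mm wide, tops 66 mm above the table, across it at x = -58 and +58 mm. Origin: centre of its underside, on the table; x from grips to hooks. The poles lie along x in open-topped notches 80 mm apart (y), which stop them sliding lengthways or rolling; they lift straight up.
- middle: The middle-length reach hook, the one to use: square 25 mm aluminium outer tube, 222 mm long with its black end pieces, steel crook 46 mm wide at the far end (crook stands up). Origin on the tube's underside, half-way between the rack's combs. x along the pole to the crook, z up. The tube is fixed lengthways by the rack while the grip is pulled out to -x. Whole pole about 0.41 kg.
- middle_grip (a point): Centre of the middle-length pole's black moulded grip: 76 mm long (x), 30 wide (y), 32 high (z), 60 mm above the table in the rack. Axes as middle. The orange thumb button is on its +y side, at the middle of its length and height: 28 mm long, 14 high, 5.5 mm proud (35.5 mm wide over it). Pinching the grip across y at this point presses it flush. Moves with the grip.
- middle_tube (a point): Point on the axis of the middle-length pole's outer tube, 15 mm to the grip's side of half-way between the combs: near the balance point of the extended pole, the place to lift it by, pinching across y (25 mm). 60 mm above the table in the rack. 104 mm of tube are free between the combs, with 41 mm clear height under it.
- middle_slide (a joint): How far the middle-length pole's grip is pulled out of its tube (m): 0 pushed home and locked (as it starts), first stop 0.042, second stop 0.084, hard end of travel 0.085. Sliding takes about 2 N with the button in.
- middle_button (a joint): Travel of the middle-length pole's thumb button (m): 0 out, 0.006 fully in; springs out by itself (4 N at rest, 8 N fully in). It carries the locking pin: out, the pin sits in a slot of the tube and the slide is locked; pressed 4.5 mm or more, the slide runs free past all stops. Let go within 2 mm of a stop it springs out and locks; elsewhere the pin rides on the tube wall, unlocked.
- short: The shortest reach hook (tube 194 mm, crook 34 mm), a look-alike to leave alone. Origin and axes as middle; which of the three notches holds which hook varies.
- short_slide (a joint): How far the shortest hook's grip is pulled out (m), 0 at the start; leave it.
- long: The longest reach hook (tube 250 mm, crook 58 mm), a look-alike to leave alone. Origin and axes as middle.
- long_slide (a joint): How far the longest hook's grip is pulled out (m), 0 at the start; leave it.
- packing_tape: Bystander: a roll of brown packing tape, 116 mm across, 48 mm high, lying flat; origin at the centre of its underside. Leave it alone.
- calculator: Bystander: a black pocket calculator, 114 x 68 x 15 mm; origin at the centre of its underside. Leave it alone.
- marker: Bystander: a blue felt marker, 134 mm long, 17 mm thick; origin at the centre of its underside. Leave it alone.
- tin: Bystander: a red food tin, 75 mm across, 110 mm high, standing; origin at the centre of its underside. Leave it alone.

How it is judged:
On the way:
1. the middle-length pole is pulled out to its second stop and its button has sprung out (locked) (value of joint middle_slide between 0.08 and 0.088 m and value of joint middle_button below 0.0015 m), for 0.2 s.
At the end, for the whole second after the job is handed in: The middle-length pole is at its second stop (slide 80 to 88 mm, button out to within 1.5 mm), held in the fingers (over 2 N) with its tube axis more than 125 mm above the table (65 mm above where it lay), within 0.3 rad of level, slower than 30 mm/s, touching neither the rack nor the other hooks (all of step 1 and height (world z) of middle_tube above 0.125 m and angle between middle's own z axis and vertical below 0.3 rad and contact force between middle and the fingers above 2 N and contact force between middle and rack below 0.1 N and contact force between middle and short below 0.1 N and contact force between middle and long below 0.1 N and linear speed of middle below 0.03 m/s); the arm keeps its last pose, push and grip.
It fails at once if the shortest hook is moved more than 20 mm or pulled out more than 10 mm (distance of short from where it was at the start of the episode above 0.02 m or value of joint short_slide above 0.01 m).
It fails at once if the longest hook is moved more than 20 mm or pulled out more than 10 mm (distance of long from where it was at the start of the episode above 0.02 m or value of joint long_slide above 0.01 m).
It fails at once if the tape, calculator, marker or tin is moved more than 25 mm (distance of any of packing_tape, calculator, marker, tin from where it was at the start of the episode above 0.025 m).
It also fails if it takes over 45 s, if anything falls off the work surface, if the arm or the gripper's body presses on something with over 40 N, if the wrist force passes 120 N, or if a joint passes its speed limit or range.

ROBOT

A 6-joint arm with a two-finger parallel gripper is mounted at the origin on a cart in front of the work surface, level with it; the furniture and walls round the work are solid. World frame = base frame: x ahead of the robot, y to its left, z up, the work surface at z = 0. Lengths are in m, angles in rad, forces in N, time in s.
With the tool pointing down it reaches from about 0.35 to 0.8 m from the base axis. Payload 7.3 kg.
Tool frame: the origin (TCP) lies between the finger pads; the fingertips stand 25 mm ahead of it and the grasp point (between the pads) lies 6 mm ahead of it (r.tip_extent is the distance from the TCP to the fingertips, in m); z points along the fingers, y is the line along which they close (so a half turn about z gives the same grasp; the last joint's range is limited). The gripper opens to 85 mm and grips with 20 to 120 N. Pads are 22 mm wide; open, the fingers measure 114 mm over their backs; the gripper's body (76 mm by 85 mm) begins 54 mm behind the grasp point. The pads swing forward as they close: fully open they stand 13 mm farther back than shut.
Start: joints at [1.068, 0.342, 1.524, -0, 1.275, -0.146], TCP at [0.183, 0.492, 0.256] pointing down, gripper open.
Joint ranges: [-2.53, 2.53], [-0.77, 2.02], [0.04, 2.7], [-1, 4.14], [0.28, 2.66], [-3.11, 3.11]. Speed limits (rad/s): [2.57, 2.57, 3.14, 3.14, 3.14, 3.14].

INTERFACE

Orientations are given as a unit quaternion [x, y, z, w].
In Python, from workcell import r, command_gripper, optics gives the robot as it stands. The module is installed in compiled form; this text tells all that it offers. Calls block until the motion is done:
- r.reach(position, orientation): joint-space move of the TCP to a pose.
- r.move_straight(position, orientation=None, speed=0.15, max_force=None): straight line of the TCP; orientation=None keeps the orientation; speed is the mean speed in m/s. With max_force (N) it stops when the force on the tool has changed by that much, and returns True; else False.
- r.movej(angles): joint-space move.
- command_gripper(opening, force=None): finger opening in m; force is the grip in N (None keeps the last); returns when the fingers have stopped.
- r.hold(seconds).
- r.solve_ik(position, orientation): joint angles nearest the present ones, or None.
- r.read_state(): the state.
- optics.get_image(name): name is "side" or "top"; returns (picture, depth): 420x560x3 uint8, red, green, blue; 420x560 float32, m along the optical axis (not along the pixel's ray), 0 where there is no reading.
- optics.camera_model(name): a dict with "K" (3x3 intrinsics, pixels), "k1" (the pictures are not rectified: a ray, as slopes to the right and down, at radius r is drawn at 1 + k1 r^2 times it, then the intrinsics apply), "R" (3x3) and "t" (3): a world point X has camera coordinates R X + t. Camera axes: x right, y down, z forward; pixel columns grow to the right and rows downward; lengths in m; the calibration is good to about 2 mm. A picture is of the moment at which its call begins. camera_model takes no time and is no camera call.
A pose or a line that the arm cannot do raises r.PlanningError and nothing moves.
- r.finish_job(): hands the job in; it is judged then, once.
The state is a dict: "time_s": time; "joint_positions": joint angles; "dq": joint speeds; "tau": joint torques, N m; "eef_pos": TCP position; "eef_rot": TCP orientation; "contact_force": force on the tool from outside, world axes, zero at the start; "torque": the same for the moment, N m; "grip_width": finger opening in m; "grip_force": force on a finger pad.
Only numpy, scipy, OpenCV 4.12 (cv2) and the standard library are available. Lean on these libraries where they do the work, as an engineer would, in place of code of your own. Each camera call takes 0.05 s, during which the arm holds its last target. There are 200 camera calls.

## Working session

There is one attempt and no reset: what is moved stays moved. The work goes in short steps, each a Python script; the robot and the scene stay as the last script left them, time stands still between calls to the robot, and variables do not carry over. Pictures are saved under pics/ and viewed, at most 10 in all, crops included, and the job is handed in when it is done.

```bash
mkdir -p pics; cat > h.py <<'E'
import numpy as np, cv2
from workcell import r, command_gripper, optics
def snap(n,f):
    im,d=optics.get_image(n); cv2.imwrite(f'pics/{f}.png',im[:,:,::-1]); np.save(f'pics/{f}.npy',d); return im,d
def unproj(n,d,uv,z=None):
    m=optics.camera_model(n);K,R,t=map(np.array,(m['K'],m['R'],m['t']))
    out=[]
    for u,v in uv:
        a=np.array([(u-K[0,2])/K[0,0],(v-K[1,2])/K[1,1]]);s=a.copy()
        for _ in range(20): s=a/(1+m['k1']*(s@s))
        ray=np.array([s[0],s[1],1.])
        if z is None: k=d[int(v),int(u)]
        else:
            w=R.T@ray; o=-R.T@t; k=(z-o[2])/w[2]
        out.append(R.T@(ray*k-t))
    return np.array(out)
E
python3 - <<'E'
from h import *
a,d=snap('top','t0'); b,e=snap('side','s0')
for n in('top','side'):
    m=optics.camera_model(n);print(n,m['K'][0],m['k1'],-np.array(m['R']).T@m['t'],np.array(m['R'])[2])
s=r.read_state();print(s['eef_rot'],s['grip_width'],s['time_s'])
E
```

```text
top [389.94122051   0.         279.15202851] 0.007363770935914471 [ 0.440517   -0.07505525  1.01627461] [ 0.0925465  -0.02009542 -0.99550556]
side [487.33223512   0.         286.47668994] -0.04360819609482131 [ 0.43915624 -1.08677527  0.68207692] [ 0.07487894  0.85821667 -0.5077965 ]
[ 1.77451873e-01  9.84129254e-01 -6.35772468e-04 -2.00154505e-04] 0.08534256278014721 0.1
```

View pics/t0.png

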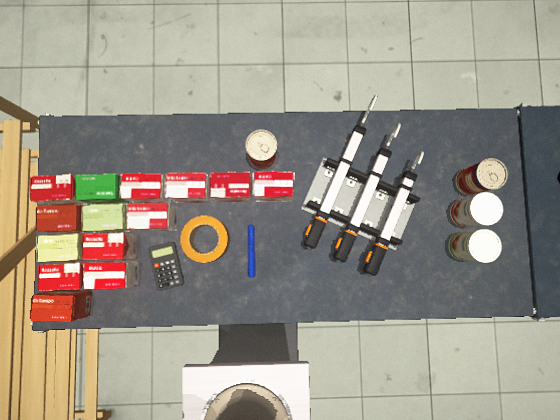

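View pics/s0.png

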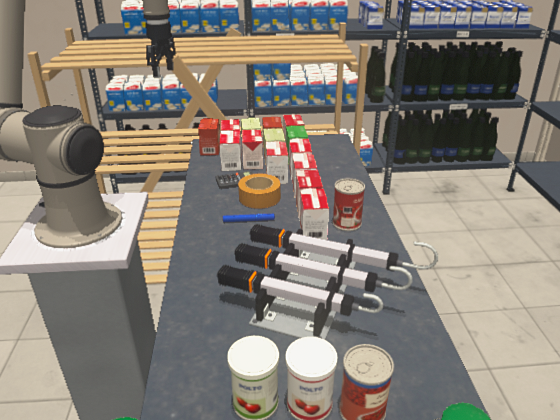

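```bash
python3 - <<'E'
import cv2
a=cv2.imread('pics/t0.png')[85:285,290:450]
cv2.imwrite('pics/c0.png',cv2.resize(a,(480,600),interpolation=cv2.INTER_CUBIC)) # x3
c=cv2.imread('pics/s0.png')[215:345,210:450]
cv2.imwrite('pics/c1.png',cv2.resize(c,None,fx=3.3,fy=3.3,interpolation=cv2.INTER_CUBIC))
E
```

```text
(no output)
```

View pics/c0.png

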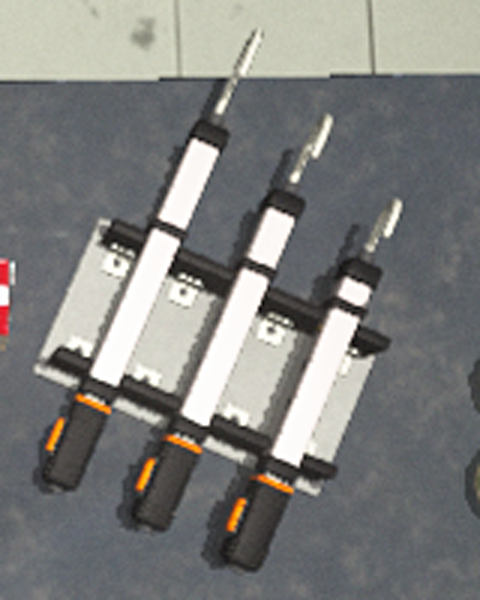

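View pics/c1.png

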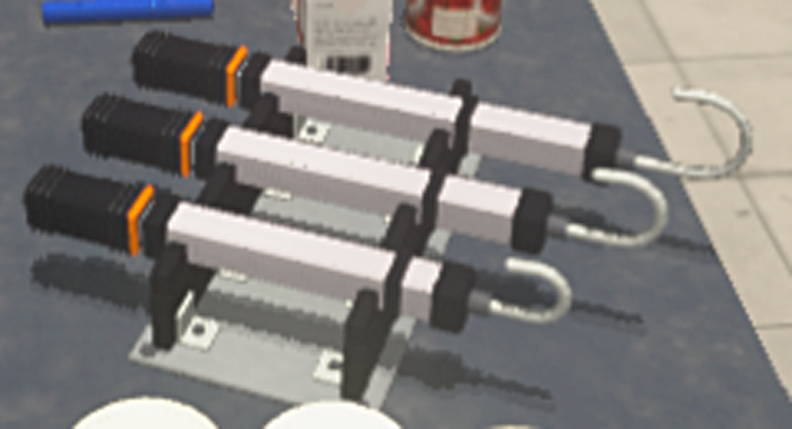

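```bash
python3 - <<'E'
from h import *
d=np.load('pics/t0.npy')
f=lambda p:[(x/3+290-.33,y/3+85-.33) for x,y in p]
T=unproj('top',d,f([(197,420),(285,211)]),.0725)
G=unproj('top',d,f([(184,443),(150,524)]),.076)
B=unproj('top',d,f([(146,475)]),.062)
print(T,G,B)
print(unproj('top',d,f([(197,420),(285,211),(168,480)])))
x=T[1]-T[0];x/=np.linalg.norm(x);print('yaw',np.degrees(np.arctan2(x[1],x[0])),np.linalg.norm(T[1]-T[0]),(G-T[0])@x,(B-T[0])@x,(G-T[0])@[-x[1],x[0],0])
# combs / foot-plate corners
print(unproj('top',d,f([(104,221),(37,371),(318,494),(385,345)]),.006))
# comb tops at end: far comb ends, near comb ends
print(unproj('top',d,f([(108,228),(385,345),(57,357),(333,470)]),.066))
E
```

```text
[[ 0.49343304 -0.27859619  0.0725    ]
 [ 0.66428962 -0.35878871  0.0725    ]] [[ 0.47493576 -0.26653532  0.076     ]
 [ 0.41083852 -0.23652083  0.076     ]] [[ 0.45012663 -0.23721825  0.062     ]]
[[ 0.49353809 -0.27900023  0.07062657]
 [ 0.66368433 -0.35802122  0.07505285]
 [ 0.44554983 -0.2522416   0.07682323]]
yaw -25.143282937186015 0.18874005698041496 [-0.02186909 -0.09264565] [-0.05678385] [0.00305889 0.00299559]
[[ 0.67442328 -0.21831387  0.006     ]
 [ 0.54306143 -0.15527645  0.006     ]
 [ 0.43074034 -0.39498362  0.006     ]
 [ 0.55895007 -0.46066761  0.006     ]]
[[ 0.65457183 -0.21291528  0.066     ]
 [ 0.55191636 -0.43776617  0.066     ]
 [ 0.54811453 -0.16724854  0.066     ]
 [ 0.45045491 -0.38927456  0.066     ]]
```

```bash
cat >> h.py <<'E'
from scipy.spatial.transform import Rotation as Ro
yaw=np.radians(-25.1); X=np.array([np.cos(yaw),np.sin(yaw),0]); Y=np.array([-np.sin(yaw),np.cos(yaw),0])
def quat(s): return Ro.from_matrix(np.c_[-s*X,s*Y,[0,0,-1]]).as_quat() if abs(np.linalg.det(np.c_[-s*X,s*Y,[0,0,-1]])-1)<1e-6 else Ro.from_matrix(np.c_[s*X,s*Y*-1,[0,0,-1]]).as_quat()
def quat(s): return Ro.from_matrix(np.c_[np.cross(s*Y,[0,0,-1]),s*Y,[0,0,-1]]).as_quat()
def st(l=''):
    s=r.read_state();f=np.array(s['contact_force']);print(l,'t%.2f'%s['time_s'],np.round(s['eef_pos'],4),'fX%.1f fY%.1f fz%.1f'%(f@X,f@Y,f[2]),'w%.4f g%.1f'%(s['grip_width'],s['grip_force']));return s
E
sed -i '/^def quat(s): return Ro.from_matrix(np.c_\[-s/d' h.py
python3 - <<'E'
from h import *
G=np.array([.4427,-.2526,.066])
for s in(1,-1): print(s,[np.round(r.solve_ik(p,quat(s)),2) if r.solve_ik(p,quat(s)) is not None else None for p in (G+[0,0,.12],G,G-.085*X,[.538,-.298,.166])])
s=min((1,-1),key=lambda s:abs(r.solve_ik(G,quat(s))[5]))
print('use',s)
r.reach(G+[0,0,.12],quat(s)); command_gripper(.058,40); st('above')
snap('side','s1');snap('top','t1')
E
```

```text
1 [array([-0.67,  0.38,  1.67, -0.  ,  1.09, -1.8 ]), array([-0.67,  0.55,  1.79, -0.  ,  0.79, -1.8 ]), array([-0.72,  0.44,  2.02, -0.  ,  0.67, -1.85]), array([-0.63,  0.58,  1.39, -0.  ,  1.17, -1.76])]
-1 [array([-0.67,  0.38,  1.67, -0.  ,  1.09,  1.34]), array([-0.67,  0.55,  1.79, -0.  ,  0.79,  1.34]), array([-0.72,  0.44,  2.02, -0.  ,  0.67,  1.29]), array([-0.63,  0.58,  1.39, -0.  ,  1.17,  1.38])]
use -1
above t3.28 [ 0.4428 -0.2524  0.186 ] fX-0.9 fY-0.2 fz1.0 w0.0582 g0.0
```

```bash
python3 - <<'E'
import cv2,numpy as np
a=cv2.resize(cv2.imread('pics/t1.png')[150:290,290:450],None,fx=2.5,fy=2.5)
c=cv2.resize(cv2.imread('pics/s1.png')[150:330,200:360],None,fx=2.5,fy=2.5)
o=np.zeros((450,800,3),np.uint8);o[:350,:400]=a;o[:450,400:]=c;cv2.imwrite('pics/c2.png',o)
E
```

```text
(no output)
```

View pics/c2.png

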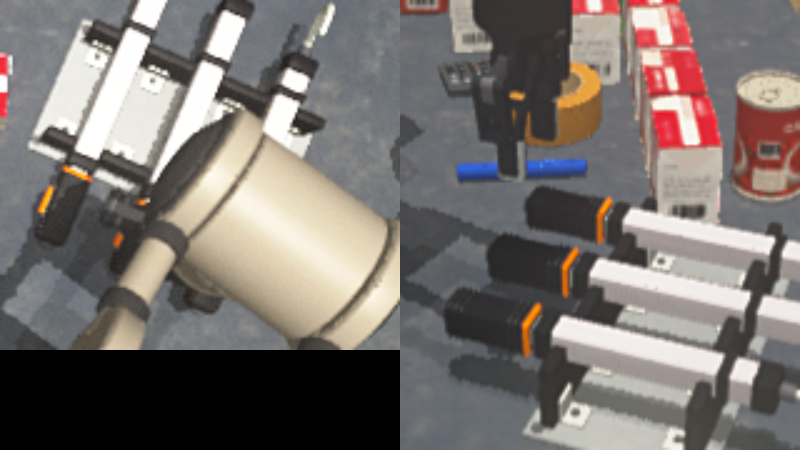

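The left picture has the gripper above the centre hook's grip. On the right, the open fingers at about (515,140) stand clear above it. I'll go down with a force guard.

```bash
python3 - <<'E'
from h import *
G=np.array([.4427,-.2526,.066])
print(r.move_straight(G,quat(-1),speed=.08,max_force=8)); st('down')
command_gripper(.0,25); st('closed'); snap('side','s2')
E
```

```text
False
down t5.03 [ 0.443  -0.2528  0.0664] fX0.3 fY-0.4 fz0.3 w0.0581 g0.0
closed t5.39 [ 0.4427 -0.2526  0.0664] fX-2.7 fY1.2 fz4.6 w0.0295 g29.9
```

The width is 29.5 mm, so the button is flush, and the side force is small. Next is the pull.

```bash
python3 - <<'E'
from h import *
command_gripper(.0,40)
p0=np.array(st('a')['eef_pos'])
print(r.move_straight(p0-.080*X,quat(-1),speed=.05,max_force=15)); st('b')
print(r.move_straight(p0-.090*X,quat(-1),speed=.015,max_force=8)); s=st('c')
print('travel',(p0-s['eef_pos'])@X, (p0-s['eef_pos'])@Y)
snap('side','s3')
E
```

```text
a t5.66 [ 0.4427 -0.2526  0.0664] fX-2.0 fY0.2 fz5.6 w0.0296 g41.4
False
b t7.41 [ 0.3701 -0.2185  0.0662] fX1.5 fY2.5 fz0.3 w0.0295 g40.8
True
c t7.93 [ 0.3641 -0.2161  0.0664] fX2.4 fY0.0 fz-0.7 w0.0292 g40.6
travel 0.0866393803209322 0.0003042043116206649
```

```bash
python3 - <<'E'
from h import *
command_gripper(.056,40); s=st('rel')
p=np.array(s['eef_pos'])
r.move_straight(p+[0,0,.12],quat(-1),speed=.15); st('up')
# step aside to uncover the top view
r.move_straight(np.array([.538,-.298,.20]),quat(-1),speed=.2)
a,_=snap('top','t4');b,_=snap('side','s4')
o=np.zeros((500,800,3),np.uint8)
o[:,:400]=cv2.resize(a[150:300,290:410],(400,500))[:,:,::-1];o[:400,400:]=cv2.resize(b[200:320,200:320],(400,400))[:,:,::-1]
cv2.imwrite('pics/c4.png',o)
E
```

```text
rel t8.36 [ 0.3643 -0.2162  0.0662] fX-1.6 fY0.1 fz0.5 w0.0563 g0.0
up t9.31 [ 0.3639 -0.2158  0.1856] fX-0.3 fY0.0 fz0.1 w0.0564 g0.0
```

View pics/c4.png

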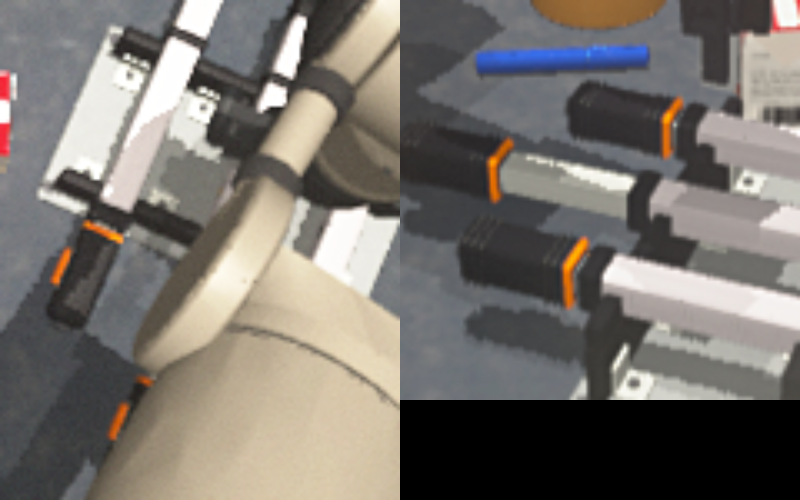

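The centre grip is pulled out with its inner tube showing. Its button (118,420) stands as proud as the neighbour's at (62,265), so it is locked. Next I'll take the tube.

```bash
python3 - <<'E'
from h import *
P=np.array([.5367,-.2974,.066])
command_gripper(.054,60)
r.move_straight(P+[0,0,.1],quat(-1),speed=.15)
print(r.move_straight(P,quat(-1),speed=.08,max_force=8)); st('down')
command_gripper(0,40); s=st('closed')
if .02<s['grip_width']<.028 and abs(np.array(s['contact_force'])@Y)<12:
    command_gripper(0,90); p=np.array(st('firm')['eef_pos'])
    r.move_straight(p+[0,0,.1],quat(-1),speed=.06); r.hold(.5); s=st('lift');print(np.round(s['torque'],2))
    a,_=snap('top','t5');b,_=snap('side','s5')
    cv2.imwrite('pics/c5.png',cv2.resize(b[120:345,180:480],(800,600))[:,:,::-1])
E
```

```text
False
down t12.52 [ 0.537  -0.2976  0.0666] fX-0.2 fY0.2 fz-0.2 w0.0540 g0.0
closed t12.87 [ 0.5377 -0.2967  0.0669] fX0.4 fY5.8 fz4.0 w0.0270 g39.5
firm t13.08 [ 0.5376 -0.2968  0.067 ] fX0.8 fY4.8 fz4.5 w0.0259 g88.0
lift t15.42 [ 0.5376 -0.2969  0.167 ] fX0.1 fY-0.1 fz-3.2 w0.0263 g90.1
[-0.03 -0.02  0.02]
```

View pics/c5.png

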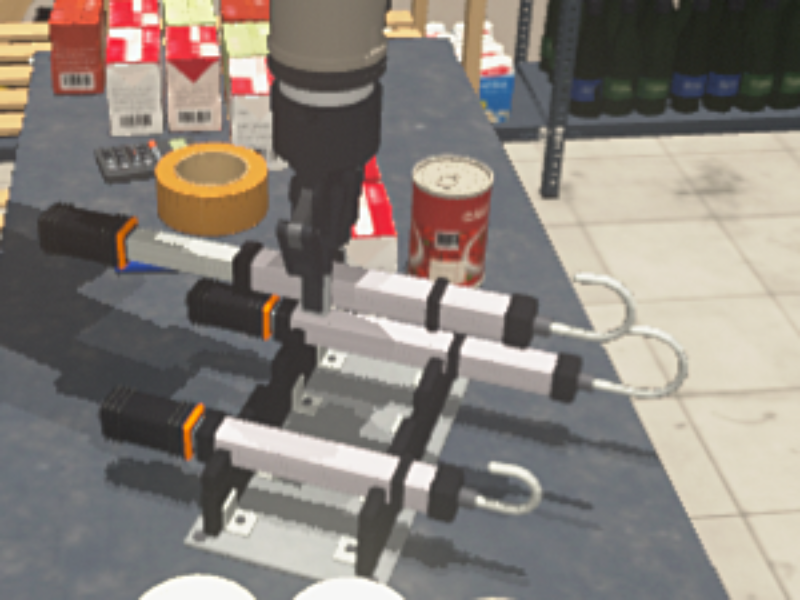

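The middle hook (grip at (85,235), fingers on the tube at (315,290)) hangs level and extended, about 10 cm above the rack. The other two hooks lie untouched.

```bash
python3 -c "
from h import *
r.hold(.3);st();print(r.finish_job())"
```

```text
t15.82 [ 0.5376 -0.2969  0.167 ] fX0.4 fY-1.1 fz-5.0 w0.0258 g90.1
the job is handed in; nothing more can be done
None
```

The job is handed in: the middle-length hook is out at its second stop, its button looked sprung out (locked) in the picture, and the arm holds it level and still by its tube about 10 cm above the rack; the verdict wasn't shown.

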